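# Load the filament-room desiccant dryer and set its recessed dial

### The arm

A 6-joint arm with a two-finger parallel gripper is mounted at the origin on the work surface. World frame = base frame: x ahead of the robot, y to its left, z up, the work surface at z = 0. Lengths are in m, angles in rad, forces in N, time in s.
With the tool pointing down it reaches from about 0.3 to 0.85 m from the base axis. Payload 5.4 kg.
Tool frame: the origin (TCP) lies midway between the tips of the shut fingers; the grasp point (between the pads) lies ctrl.grip_depth behind it (ctrl.grip_depth is the distance from the TCP to the grasp point, in m); z points along the fingers, x is the direction in which the jaws open and shut, and the axes are right-handed (so a half turn about z gives the same grasp; the last joint's range is limited). The gripper opens to 85 mm and grips with 20 to 120 N. Pads are 22 mm wide; open, the fingers measure 114 mm over their backs; the gripper's body (76 mm by 85 mm) begins 54 mm behind the grasp point. The pads swing forward as they close: fully open they stand 13 mm farther back than shut.
Start: joints at [-1.483, 0.158, 1.597, -0, 1.386, -0.21], TCP at [0.169, -0.55, 0.231] pointing down, gripper open.
Joint ranges: [-2.91, 2.91], [-0.94, 2.29], [0.18, 2.7], [-1.29, 4.43], [0.17, 2.64], [-3, 3]. Speed limits (rad/s): [2.57, 2.57, 3.14, 3.14, 3.14, 3.14].

### API

Orientations are given as a unit quaternion [w, x, y, z].
In Python, from station import ctrl, solve_ik, viewer, job_done gives the robot as it stands. The module is installed in compiled form; this text tells all that it offers. Calls block until the motion is done:
- ctrl.movep(position, orientation): joint-space move of the TCP to a pose.
- ctrl.servo_line(position, orientation=None, max_speed=0.15): straight line of the TCP; orientation=None keeps the orientation; max_speed is the mean speed in m/s.
- ctrl.goto_joints(angles): joint-space move.
- ctrl.move_gripper(opening, newtons=None): opening from 0.0 (shut) to 1.0 (fully open); newtons is the grip in N (None keeps the last); returns when the fingers have stopped.
- ctrl.sleep(seconds).
- solve_ik(position, orientation): joint angles nearest the present ones, or None.
- viewer.capture(name): name is "side" or "top"; returns the picture (400x640x3 uint8, red, green, blue); there is no depth.
- viewer.camera_params(name): a dict with "fx", "fy", "cx", "cy" (pixels), "xyz" and "rotation" of the camera in the world. Camera axes: x right, y down, z forward; pixel columns grow to the right and rows downward; lengths in m; the calibration is good to about 2 mm. A picture is of the moment at which its call begins. camera_params takes no time and is no camera call.
A pose or a line that the arm cannot do raises ctrl.IKError and nothing moves.
- job_done(): hands the job in, once; it reports no verdict.
Readings, each from a call of its own:
- ctrl.current_time(): time.
- ctrl.current_qpos(): joint angles.
- ctrl.current_qvel(): joint speeds.
- ctrl.current_tau(): joint torques, N m.
- ctrl.current_position(): TCP position.
- ctrl.current_orientation(): TCP orientation.
- ctrl.current_wrist_force(): force on the tool from outside, world axes, zero at the start.
- ctrl.current_moment(): the same for the moment, N m.
- ctrl.current_width(): opening from 0.0 (shut) to 1.0 (fully open).
Only numpy, scipy, OpenCV 4.12 (cv2) and the standard library are available. Lean on these libraries where they do the work, as an engineer would, in place of code of your own. Each camera call takes 0.05 s, during which the arm holds its last target.

### The job

Dry out the damp desiccant cartridge, the one with the pink grip and stripes: stand it on the floor of the dryer's open bay and let go of it, then shut the lid fully, then turn the recessed dial clockwise until its white pointer is on the orange mark. Leave the blue (dry) cartridge and the spool where they are.

Things in the scene. Friction and masses are not known exactly. Their poses are not given: they have to be found in the camera images.
- dryer: White bench-top dryer, fixed, 190 (x) x 300 (y) x 110 (z) mm. Origin: centre of its underside; x and y along its sides, +z up; top face at z = 110. At its +y end an open-topped loading bay (centre x = 0, y = +88), at its -y end a round vertical well (centre x = 0, y = -55) with the dial standing in it.
- bay_floor (a point): Centre of the floor of the loading bay (146 in x by 92 in y inside, 74 deep, floor 36 above the dryer's underside; walls 22 thick at the x ends, 16 at +y). Axes as the dryer's.
- well_floor (a point): Centre of the floor of the dial's well: 88 mm diameter, 52 deep, open above. Axes as the dryer's. On the top face around it are thin black scale marks and one broad orange one, which lies 1.5 rad clockwise (seen from above) from the dryer's -x direction, so almost at +y.
- lid (a joint): Angle of the grey lid (164 along the hinge, 120 from hinge to free edge, 10 thick), hinged along x at the dryer's +y end. 0 = shut, flat on the bay's rim (upper face 10 above the dryer's top); grows as it opens; 1.57 = upright; stop at 2.3. Starts open, leaning outward. Stiff hinge: stays where left, takes about 0.16 N m (2 to 3 N near the free edge); no catch or spring.
- lid_edge (a point): Middle of the lid's free edge, half-way through its thickness.
- lid_hinge (a point): Middle of the lid's hinge line: 150 to +y of the dryer's origin, 110 above its underside.
- dial (a joint): Angle of the dial. 0 = white pointer towards the dryer's -x axis; grows as the dial turns clockwise seen from above; stops at 0 and 2.6. The orange mark is at 1.5. It turns with about 0.05 N m of friction and stays where it is left.
- dial_grip (a point): On the dial's vertical axis, at grip height: 37 above the well's floor, 15 below the dryer's top. Black dial: a disc of radius 26 (top 14 above the well's floor) carrying an upright bar 49 long, 14 thick, top 44 above the floor (8 below the dryer's top). The bar lies along this point's x axis; the white pointer line is on its top at the -x end.
- damp_cartridge: Damp desiccant cartridge: white rigid case 116 (x) x 56 (y) x 40 high with pink stripes, and on top along x a pink grip rib 84 long, 18 thick, 26 high (top at z = 66). About 0.3 kg. Origin: centre of its underside, z up.
- dry_cartridge: Dry cartridge, same shape, with blue rib and stripes. Origin: centre of its underside.
- spool: Spool lying flat, 140 diameter x 50 high, black flanges, green winding. Origin: centre of its underside.
Things that resemble listed ones, but are neither listed nor needed, are in the scene too. Leave any yellow look-alike of the damp_cartridge alone.

How it is judged:
By the outcome, as a careful person would: the job done as asked, in the order asked, and still so for the second after the job is handed in, with the robot touching nothing.
It also fails if it takes over 72 s, if anything falls off the work surface, if the arm or the gripper's body presses on something with over 40 N, if the wrist force passes 120 N, or if a joint passes its speed limit or range.

## Working session

There is one attempt and no reset: what is moved stays moved. The work goes in short steps, each a Python script; the robot and the scene stay as the last script left them, time stands still between calls to the robot, and variables do not carry over. Pictures are saved under pics/ and viewed, and the job is handed in when it is done.

```bash
mkdir -p pics
python3 - <<'E'
from station import ctrl, viewer
import cv2
for n in ("side","top"):
    im=viewer.capture(n); cv2.imwrite(f"pics/{n}0.png",im[:,:,::-1]); 
    p=viewer.camera_params(n); print(n,p)
print(ctrl.current_time(),ctrl.grip_depth,ctrl.current_orientation())
E
```

```text
side {'fx': 393.12663944085557, 'fy': 393.12663944085557, 'cx': 317.45107736366856, 'cy': 201.66842910880402, 'xyz': array([0.24113956, 0.62558164, 1.01219787]), 'rotation': array([ 0.0760954 , -0.19130288,  0.91390637, -0.34983973])}
top {'fx': 460.1569099684348, 'fy': 460.1569099684348, 'cx': 322.06468953679195, 'cy': 197.24663241886304, 'xyz': array([ 0.33528623, -0.14048499,  1.33303434]), 'rotation': array([-0.05986643,  0.71390197, -0.69409511,  0.07065389])}
0.1 0.0187 [-6.45748876e-04  8.04194044e-01 -5.94366201e-01 -5.85153956e-04]
```

View pics/side0.png

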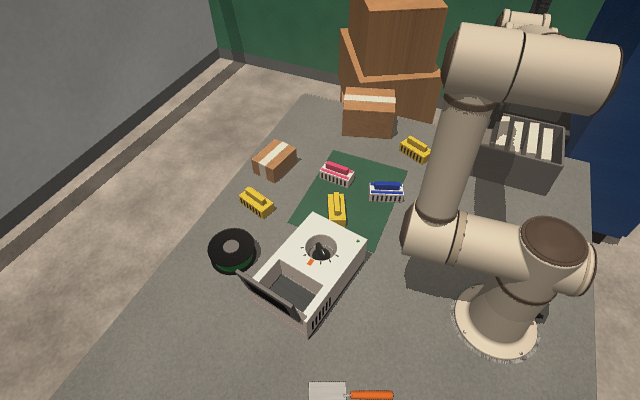

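View pics/top0.png

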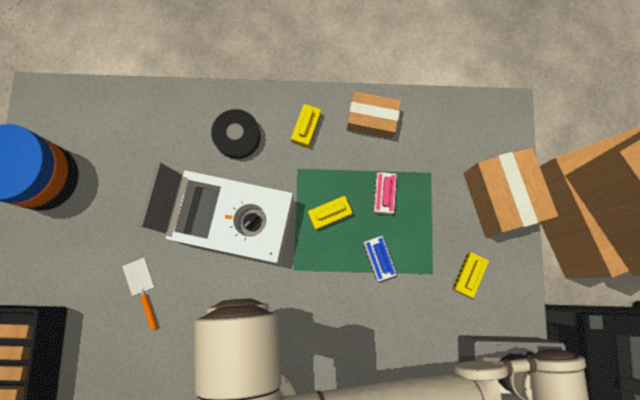

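The top view shows the dryer at about (230,215) with its bay to the left and lid at (163,198). The pink cartridge is at (385,193), blue at (380,258), and the spool at (236,133). In the side view, pink is at (337,172). Next I measure these.

```bash
cat > h.py <<'E'
import numpy as np, cv2
from scipy.spatial.transform import Rotation as R
from station import ctrl, solve_ik, viewer, job_done
def cam(n):
    p=viewer.camera_params(n); q=p['rotation']
    return p, R.from_quat([q[1],q[2],q[3],q[0]]).as_matrix()
def ray(n,uv):
    p,M=cam(n); u,v=uv
    d=M@np.array([(u-p['cx'])/p['fx'],(v-p['cy'])/p['fy'],1.]); return p['xyz'],d/np.linalg.norm(d)
def onplane(n,uv,z):
    o,d=ray(n,uv); return o+d*(z-o[2])/d[2]
def proj(n,X):
    p,M=cam(n); c=M.T@(np.asarray(X)-p['xyz']); return np.array([p['fx']*c[0]/c[2]+p['cx'],p['fy']*c[1]/c[2]+p['cy']])
def tri(uv1,uv2):
    o1,d1=ray('side',uv1);o2,d2=ray('top',uv2)
    A=np.stack([d1,-d2],1); s=np.linalg.lstsq(A,o2-o1,rcond=None)[0]
    a=o1+s[0]*d1;b=o2+s[1]*d2; return (a+b)/2,np.linalg.norm(a-b)
def mask(im,kind):
    h=cv2.cvtColor(im,cv2.COLOR_RGB2HSV); H,S,V=[h[:,:,i].astype(int) for i in range(3)]
    if kind=='pink': m=((H>160)|(H<4))&(S>110)&(V>90)
    if kind=='blue': m=(H>105)&(H<130)&(S>120)&(V>60)
    if kind=='white': m=(S<40)&(V>185)
    if kind=='orange': m=(H>4)&(H<18)&(S>180)&(V>150)
    return m.astype(np.uint8)*255
def down(yaw):
    # tool z down, tool x (jaw dir) at angle yaw in world xy
    x=np.array([np.cos(yaw),np.sin(yaw),0]);z=np.array([0,0,-1.]);y=np.cross(z,x)
    q=R.from_matrix(np.stack([x,y,z],1)).as_quat(); return np.array([q[3],q[0],q[1],q[2]])
def save(n,fn,box=None,s=1):
    im=viewer.capture(n); o=im
    if box: x0,y0,x1,y1=box; o=cv2.resize(im[y0:y1,x0:x1],None,fx=s,fy=s,interpolation=cv2.INTER_CUBIC)
    cv2.imwrite('pics/'+fn,o[:,:,::-1]); return im
E
python3 - <<'E'
from h import *
t=save('top','t1.png',(130,100,450,300),2.5); s=save('side','s1.png',(190,140,430,340),3)
for n,im in (('top',t),('side',s)):
  for k in ('pink','white','orange'):
    cs,_=cv2.findContours(mask(im,k),cv2.RETR_EXTERNAL,cv2.CHAIN_APPROX_SIMPLE)
    for c in cs:
        a=cv2.contourArea(c)
        if a>(15 if k!='white' else 1000):
            r=cv2.minAreaRect(c); print(n,k,a,np.round(cv2.boxPoints(r),1).tolist())
            if k=='white': print(cv2.approxPolyDP(c,4,True)[:,0].tolist())
E
```

```text
top pink 284.5 [[381.70001220703125, 209.39999389648438], [384.3999938964844, 174.3000030517578], [395.3999938964844, 175.10000610351562], [392.70001220703125, 210.1999969482422]]
top pink 81.5 [[375.70001220703125, 208.8000030517578], [378.20001220703125, 173.8000030517578], [381.6000061035156, 174.0], [379.1000061035156, 209.10000610351562]]
top white 5542.5 [[165.5, 238.5], [180.39999389648438, 168.6999969482422], [292.0, 192.60000610351562], [277.0, 262.3999938964844]]
[[184, 171], [189, 179], [221, 186], [209, 235], [204, 239], [173, 232], [166, 238], [276, 261], [291, 193]]
top orange 165.0 [[139.6999969482422, 296.1000061035156], [145.10000610351562, 294.29998779296875], [156.1999969482422, 327.6000061035156], [150.8000030517578, 329.3999938964844]]
side pink 203.5 [[320.70001220703125, 169.8000030517578], [324.6000061035156, 158.8000030517578], [353.1000061035156, 169.0], [349.20001220703125, 179.89999389648438]]
side white 4198.5 [[250.60000610351562, 280.20001220703125], [312.0, 198.3000030517578], [367.3999938964844, 239.8000030517578], [306.0, 321.70001220703125]]
[[314, 212], [253, 277], [258, 281], [279, 258], [323, 286], [303, 312], [305, 321], [366, 240]]
side orange 284.5 [[351.0, 391.0], [392.0, 391.0], [392.0, 398.0], [351.0, 398.0]]
```

View pics/t1.png

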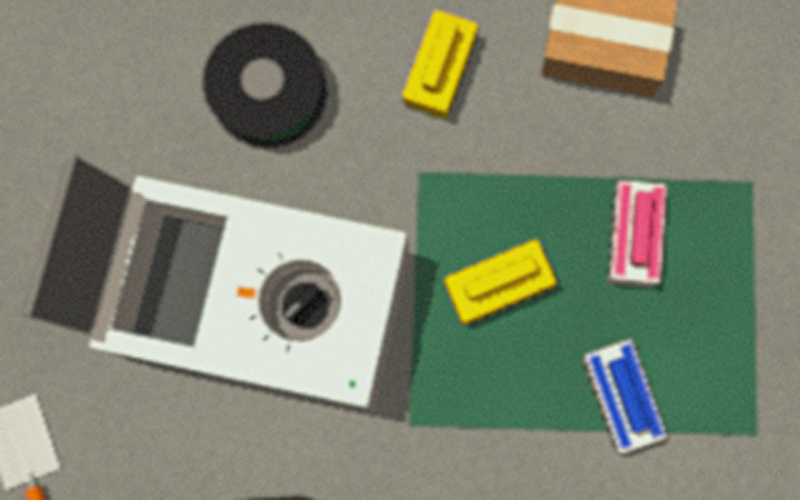

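View pics/s1.png

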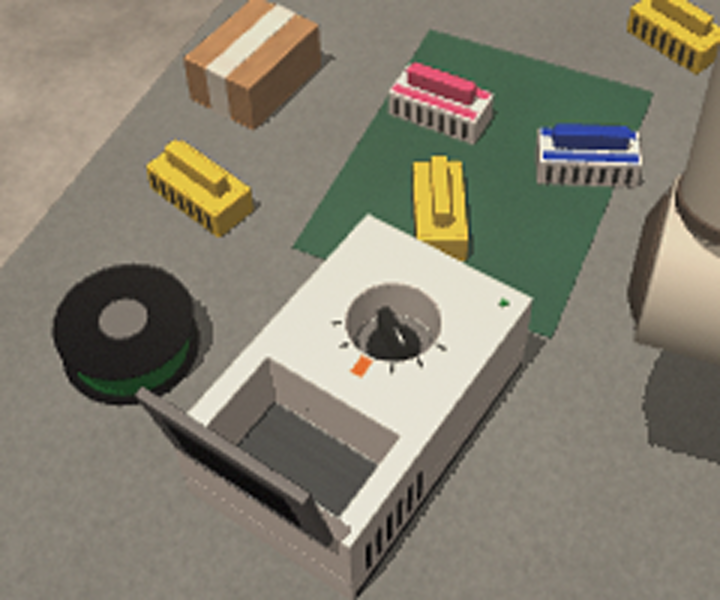

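The crops are clear. The dryer's top-face corners in the top image are near (183,171), (292,193), (277,262) and (166,238), the lid leans outward, and the dial bar is diagonal at about (252,222). Now I compute poses.

Run:
```python
from h import *
np.set_printoptions(precision=4,suppress=True)
t=save('top','t2.png',(220,190,290,255),9);s=save('side','s2.png',(290,225,350,275),12)
for n,cs in (('top',[(182.5,170.5),(291.8,192.9),(276.8,262),(165.8,238.5)]),('side',[(367,239.8),(313,211.5),(251,278)])):
    P=[onplane(n,c,.11) for c in cs]
    print(n,*[p[:2] for p in P],[round(np.linalg.norm(P[i]-P[(i+1)%len(P)]),4) for i in range(len(P))])
def rect(im,n,k,z):
    out=[]
    for c in cv2.findContours(mask(im,k),cv2.RETR_EXTERNAL,cv2.CHAIN_APPROX_NONE)[0]:
        if cv2.contourArea(c)<60: continue
        P=np.array([onplane(n,p,z)[:2] for p in c[:,0]],np.float32)
        out.append((cv2.contourArea(c),cv2.minAreaRect(P)))
    return out
print('pink rib top z66',rect(t,'top','pink',.066)); print('stripes z40',rect(t,'top','pink',.04)); print(rect(s,'side','pink',.066))
# white case of damp: mask white in region
m=mask(t,'white')|mask(t,'pink'); m2=np.zeros_like(m); m2[165:222,368:402]=m[165:222,368:402]
ys,xs=np.nonzero(m2); P=np.array([onplane('top',(x,y),.04)[:2] for x,y in zip(xs,ys)],np.float32); print('case z40',cv2.minAreaRect(P))
m=mask(t,'orange'); ys,xs=np.nonzero(m[200:235,215:240]); print('orange',onplane('top',(xs.mean()+215,ys.mean()+200),.11))
```

```text
top [0.6269 0.2251] [ 0.5738 -0.074 ] [ 0.3875 -0.0417] [0.441  0.2539] [np.float64(0.3038), np.float64(0.1891), np.float64(0.3004), np.float64(0.1881)]
side [ 0.3848 -0.0378] [ 0.5685 -0.073 ] [0.6238 0.2019] [np.float64(0.1871), np.float64(0.2804), np.float64(0.3385)]
pink rib top z66 [(288.0, ((0.5930018424987793, -0.3434740900993347), (0.03125503286719322, 0.10137035697698593), 85.80779266357422)), (79.0, ((0.5942531228065491, -0.31562456488609314), (0.009224127978086472, 0.10105309635400772), 86.17648315429688))]
stripes z40 [(288.0, ((0.598290205001831, -0.3476394712924957), (0.03189639747142792, 0.10345050692558289), 85.80776977539062)), (79.0, ((0.5995672345161438, -0.3192185163497925), (0.009413393214344978, 0.10312678664922714), 86.17646026611328))]
[(203.5, ((0.586548388004303, -0.31724515557289124), (0.05620032548904419, 0.10337737202644348), 86.0555648803711))]
case z40 ((0.5980619192123413, -0.33604177832603455), (0.05340021476149559, 0.11406885832548141), 84.62287902832031)
orange [0.5044 0.0939 0.11  ]
```

View pics/t2.png

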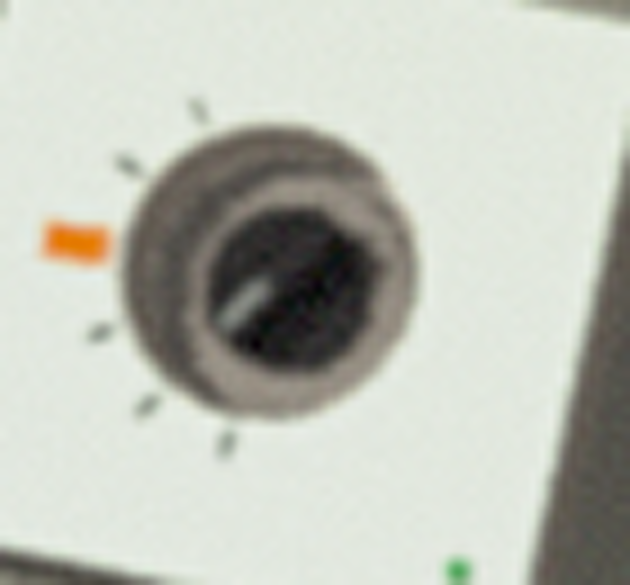

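View pics/s2.png

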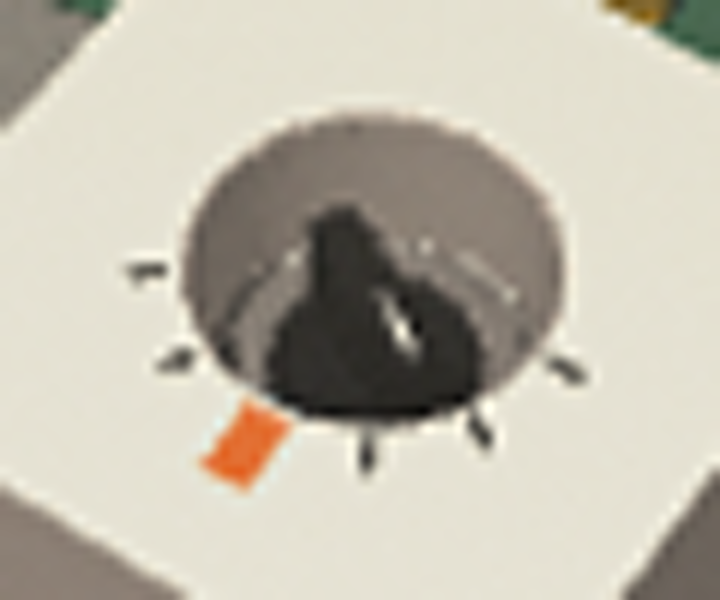

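The pointer line is visible: top image (245,226) to (250,222), side image (322,249) to (324,254). That puts the dial at roughly 0.7 rad. Next I check the fits by triangulating these points and overlaying predicted corners.

Run:
```python
from h import *
np.set_printoptions(precision=4,suppress=True)
# well circle: dark non-white blob inside the white top face
for n,box in (('top',(228,198,275,245)),('side',(300,228,342,266))):
    im=viewer.capture(n); m=255-mask(im,'white'); m[:, :]=m
    cs,_=cv2.findContours(m,cv2.RETR_LIST,cv2.CHAIN_APPROX_NONE)
    for c in cs:
        x,y,w,h=cv2.boundingRect(c)
        if x>box[0] and y>box[1] and x+w<box[2] and y+h<box[3] and cv2.contourArea(c)>300:
            P=np.array([onplane(n,p,.11)[:2] for p in c[:,0]],np.float32); print(n,'well',cv2.fitEllipse(P))
print('ptr top',onplane('top',(245,226.1),.102),onplane('top',(249.8,221.7),.102))
print('ptr side',onplane('side',(321.7,249.2),.102),onplane('side',(324.2,254.2),.102))
print('tri',tri((324.2,254.2),(245,226.1)),tri((321.7,249.2),(249.8,221.7)))
# lid free-edge corners: crop t1 (75,158),(30,318) /2.5+(130,100); s1 (140,390),(330,543)/3+(190,140)
print('lid',tri((140/3+190,390/3+140),(75/2.5+130,158/2.5+100)),tri((325/3+190,543/3+140),(30/2.5+130,318/2.5+100)))
print('spool',onplane('top',(236,133),.05))
# overlay damp
c=np.array([.598,-.336]); a=-.08
def T(x,y,z): 
    return [c[0]+x*np.cos(a)-y*np.sin(a),c[1]+x*np.sin(a)+y*np.cos(a),z]
for n,b,s in (('top',(360,160,410,225),9),('side',(310,150,365,195),12)):
    im=viewer.capture(n); o=cv2.resize(im[b[1]:b[3],b[0]:b[2]],None,fx=s,fy=s,interpolation=cv2.INTER_CUBIC).copy()
    for hx,hy,z,col in ((.058,.028,.04,(0,255,0)),(.042,.009,.066,(255,255,0))):
        pts=np.array([(proj(n,T(i*hx,j*hy,z))-[b[0],b[1]]+.5)*s for i,j in((1,1),(1,-1),(-1,-1),(-1,1))]).astype(int)
        cv2.polylines(o,[pts],True,col,1)
    cv2.imwrite(f'pics/ov_{n}.png',o[:,:,::-1])
a_=cv2.imread('pics/ov_top.png');b_=cv2.imread('pics/ov_side.png');H=max(a_.shape[0],b_.shape[0])
f=lambda i:cv2.copyMakeBorder(i,0,H-i.shape[0],0,0,cv2.BORDER_CONSTANT); o=np.hstack([f(a_),f(b_)]); cv2.imwrite('pics/ov.png',cv2.resize(o,None,fx=.7,fy=.7))
```

```text
ptr top [0.4809 0.0483 0.102 ] [0.4931 0.0361 0.102 ]
ptr side [0.492  0.0381 0.102 ] [0.4789 0.0508 0.102 ]
tri (array([0.4805, 0.0487, 0.0986]), np.float64(0.0014706221194563242)) (array([0.4931, 0.0364, 0.0994]), np.float64(0.0007700397778767423))
lid (array([0.6177, 0.2489, 0.2214]), np.float64(0.0010206500997535185)) (array([0.4511, 0.2899, 0.182 ]), np.float64(0.020561970783711185))
spool [0.7577 0.0978 0.05  ]
```

View pics/ov.png

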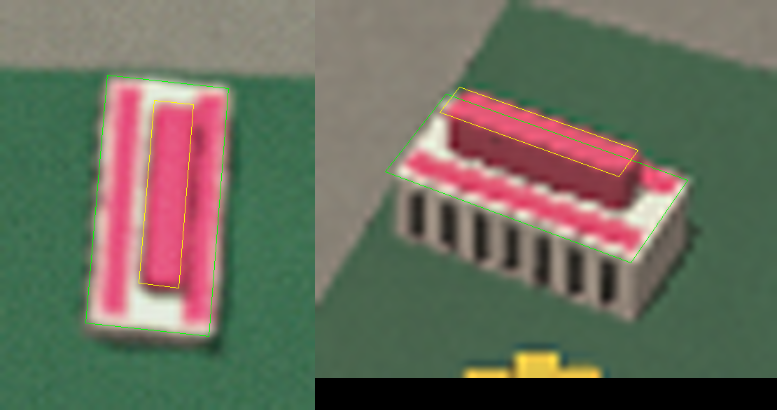

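The outlines fit the damp cartridge to about 2 mm in both views: centre (0.598, -0.336), yaw -0.075. I start the grasp now and measure the well more closely afterwards.

Run:
```python
from h import *
np.set_printoptions(precision=4,suppress=True)
for n,box in (('top',(225,195,278,248)),('side',(296,224,346,270))):
    im=viewer.capture(n); g=cv2.cvtColor(im,cv2.COLOR_RGB2GRAY); m=(g<175).astype(np.uint8)*255
    cs,_=cv2.findContours(m,cv2.RETR_LIST,cv2.CHAIN_APPROX_NONE)
    for c in cs:
        x,y,w,h=cv2.boundingRect(c)
        if x>box[0] and y>box[1] and x+w<box[2] and y+h<box[3] and cv2.contourArea(c)>300:
            P=np.array([onplane(n,p,.11)[:2] for p in c[:,0]],np.float32); print(n,'well',cv2.fitEllipse(P),cv2.minEnclosingCircle(P))
# plan IK
yc=-.075+np.pi/2; yd=-.177+np.pi/2
for nm,p,y in (('pick',(.5975,-.336,.044),yc),('place',(.5225,.177,.0815),yd)):
    for k in (0,np.pi,-np.pi):
        q=solve_ik(p,down(y+k)); print(nm,k,q)
```

```text
top well ((0.4978072941303253, 0.03666255623102188), (0.08508218079805374, 0.08532708883285522), 67.8724365234375) ((0.4976072907447815, 0.036292318254709244), 0.04420442134141922)
side well ((0.4953252375125885, 0.04126014560461044), (0.08576361835002899, 0.09786301106214523), 178.16053771972656) ((0.4966062903404236, 0.04768688976764679), 0.055511243641376495)
pick 0 [-0.6881  0.6211  1.3852 -0.      1.1352 -2.1839]
pick 3.141592653589793 [-0.6881  0.6211  1.3852 -0.      1.1352  0.9577]
pick -3.141592653589793 [-0.6881  0.6211  1.3852 -0.      1.1352  0.9577]
place 0 [ 0.1075  0.2649  1.789  -0.      1.0877 -1.2863]
place 3.141592653589793 [ 0.1075  0.2649  1.789  -0.      1.0877  1.8553]
place -3.141592653589793 [ 0.1075  0.2649  1.789  -0.      1.0877  1.8553]
```

Run:
```python
from h import *
np.set_printoptions(precision=4,suppress=True)
q=down(-.075-np.pi/2)
print(ctrl.current_wrist_force())
ctrl.movep([.5975,-.336,.16],q)
ctrl.servo_line([.5975,-.336,.044],max_speed=.12)
ctrl.move_gripper(0.0,50)
print('w',ctrl.current_width(),ctrl.current_position(),ctrl.current_wrist_force())
ctrl.servo_line([.5975,-.336,.10],max_speed=.12)
print('w',ctrl.current_width(),ctrl.current_wrist_force(),ctrl.current_time())
save('side','s3.png',(280,60,520,260),3); save('top','t3.png',(330,130,450,300),3)
```

```text
[-0.4086  0.7037  0.0365]
w 0.1957975791589125 [ 0.5976 -0.3363  0.0442] [ 0.3709 -0.2445  0.5929]
w 0.19998560700285317 [-0.2595  1.0354 -4.3276] 4.725
```

View pics/s3.png

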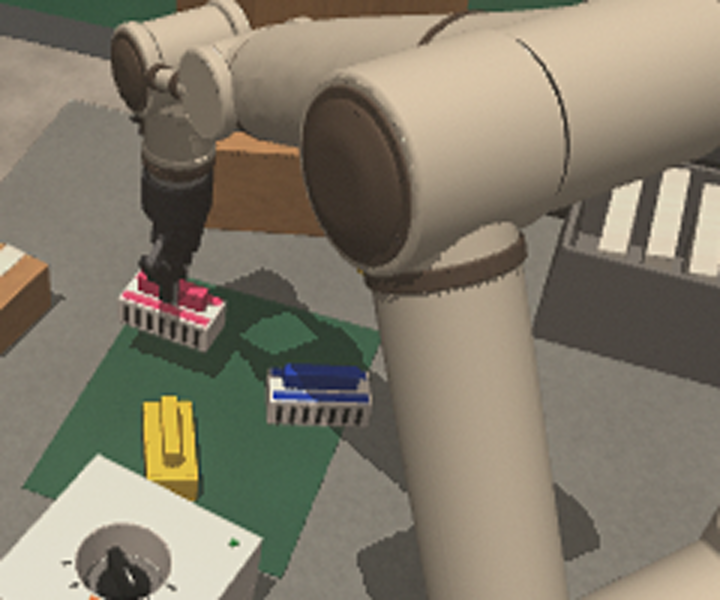

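The side view shows the cartridge hanging level in the jaws at about (170,305) in the crop, width about 17 mm. Now I carry it over the bay and look before lowering.

Run:
```python
from h import *
np.set_printoptions(precision=4,suppress=True)
q=down(-.177-np.pi/2)
ctrl.servo_line([.5975,-.336,.25],max_speed=.2)
ctrl.movep([.5223,.1773,.25],q)
ctrl.servo_line([.5223,.1773,.165],max_speed=.15)
print('w',ctrl.current_width(),ctrl.current_position(),ctrl.current_wrist_force(),ctrl.current_time())
save('side','s4.png',(200,160,400,340),4); save('top','t4.png',(130,130,310,280),4)
```

```text
w 0.19500444078295967 [0.5232 0.1772 0.166 ] [-0.1625  0.1755 -2.9538] 8.325
```

View pics/s4.png

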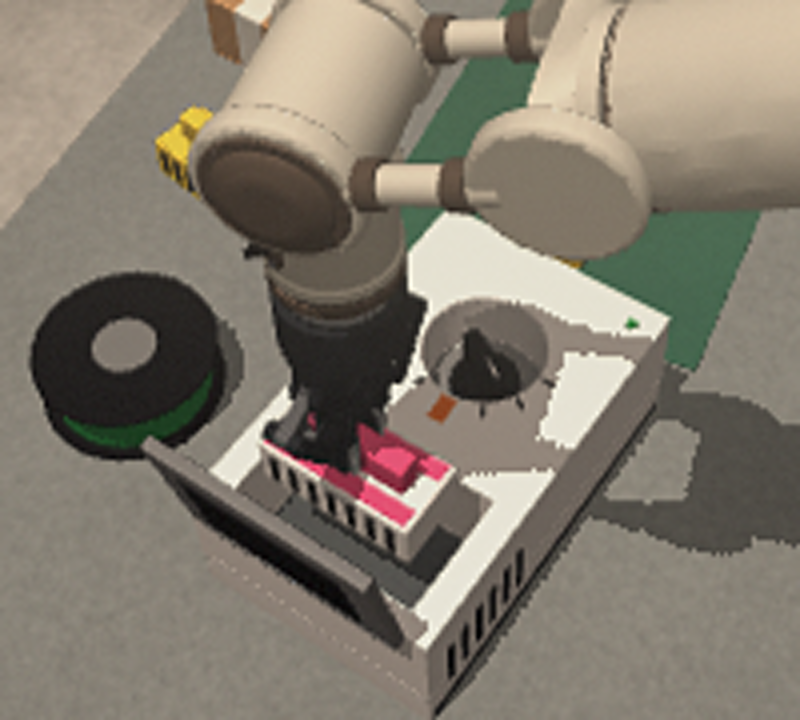

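View pics/t4.png

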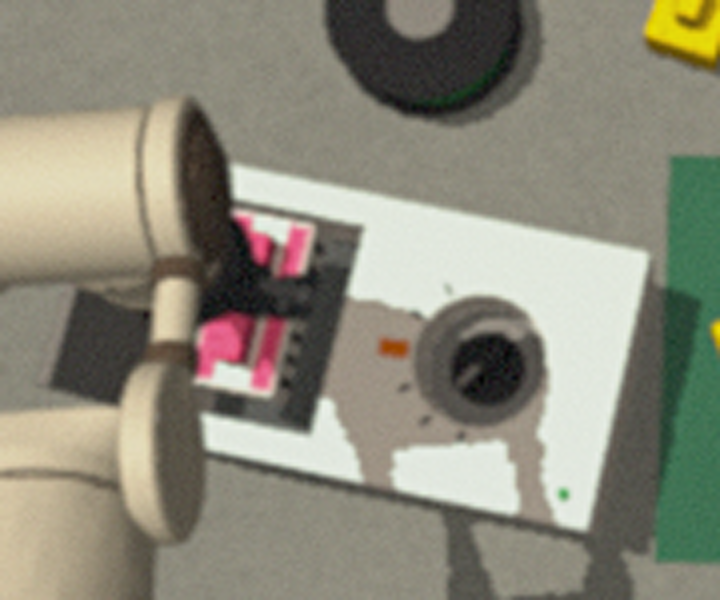

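Both views show the cartridge inside the bay outline with margin on all sides and clear of the lid. I lower it in steps while watching the wrist force.

Run:
```python
from h import *
np.set_printoptions(precision=4,suppress=True)
f0=ctrl.current_wrist_force()
for z in (.13,.105,.092,.086,.083,.081,.079,.077):
    ctrl.servo_line([.5223,.1773,z],max_speed=.1)
    f=ctrl.current_wrist_force()-f0; print(z,ctrl.current_position(),f)
    if np.linalg.norm(f)>5: break
save('side','s5.png',(200,160,400,340),4)
print(ctrl.current_time())
```

```text
0.13 [0.5224 0.1774 0.1302] [-1.1413  1.2243  0.249 ]
0.105 [0.5221 0.1773 0.1049] [ 0.5095 -0.3944 -0.4958]
0.092 [0.5219 0.1773 0.0917] [-0.3502 -0.0356 -0.1928]
0.086 [0.5221 0.1773 0.0858] [-0.4863  0.0803 -0.1433]
0.083 [0.5222 0.1773 0.0828] [-0.4322 -0.7461 -1.319 ]
0.081 [0.5221 0.1773 0.0808] [-0.2169  0.1767 -1.4582]
0.079 [0.5228 0.1773 0.0801] [-3.9415 -1.2661  9.4438]
10.6583
```

View pics/s5.png

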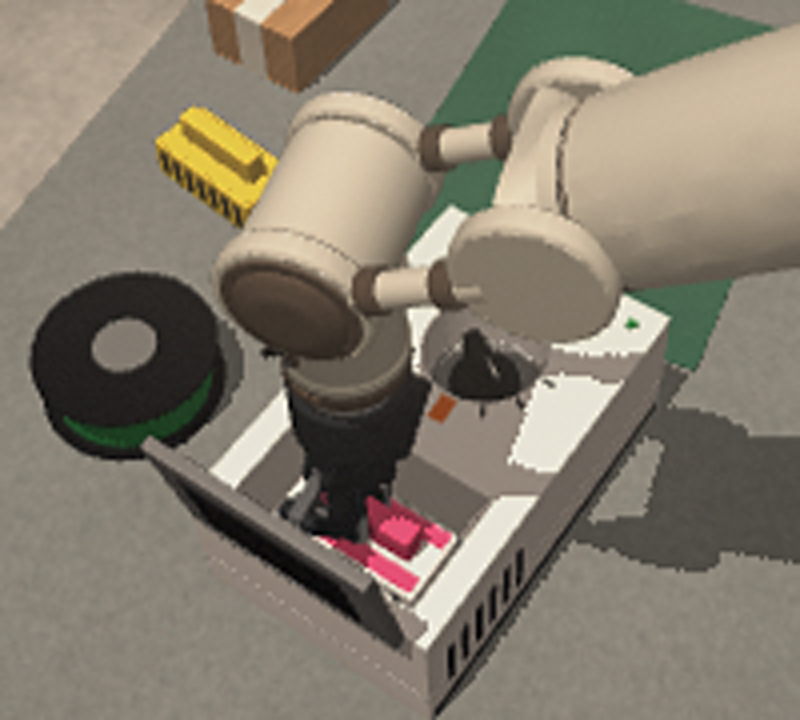

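Contact came at z ≈ 0.080, as expected for the floor at 36 mm. Now I release with a limited opening and retreat.

Run:
```python
from h import *
np.set_printoptions(precision=4,suppress=True)
ctrl.servo_line([.5223,.1773,.0803],max_speed=.1)
ctrl.move_gripper(0.42)
print(ctrl.current_width(),ctrl.current_wrist_force())
ctrl.servo_line([.5223,.1773,.27],max_speed=.2)
ctrl.move_gripper(0.0)
# move aside to behind the lid, high
c=np.array([.5068,.0907]); yw=-.177
X=np.array([np.cos(yw),np.sin(yw)]); Y=np.array([-np.sin(yw),np.cos(yw)])
def D(x,y,z): return np.r_[c+x*X+y*Y,z]
for k in (0,np.pi): print(solve_ik(D(0,.275,.3),down(yw+k)), solve_ik(D(0,.275,.2),down(yw+k)),solve_ik(D(0,.06,.12),down(yw+k)))
print(ctrl.current_qpos())
ctrl.movep(D(0,.275,.31),down(yw-np.pi)) if False else None
save('side','s6.png',(200,160,400,340),4); save('top','t6.png',(130,130,310,280),4)
print(ctrl.current_time())
```

```text
0.418928776277341 [-0.3325 -0.4088 -0.4236]
[ 0.395   0.3524  1.2317 -0.      1.5575  0.572 ] [ 0.395   0.4037  1.3619 -0.      1.376   0.572 ] [ 0.0573  0.1795  1.8045 -0.      1.1576  0.2343]
[ 0.395   0.3524  1.2317 -0.      1.5575 -2.5696] [ 0.395   0.4037  1.3619 -0.      1.376  -2.5696] [ 0.0573  0.1795  1.8045 -0.      1.1576 -2.9073]
[0.1081 0.0736 1.6133 0.     1.4551 1.8559]
12.8667
```

View pics/s6.png

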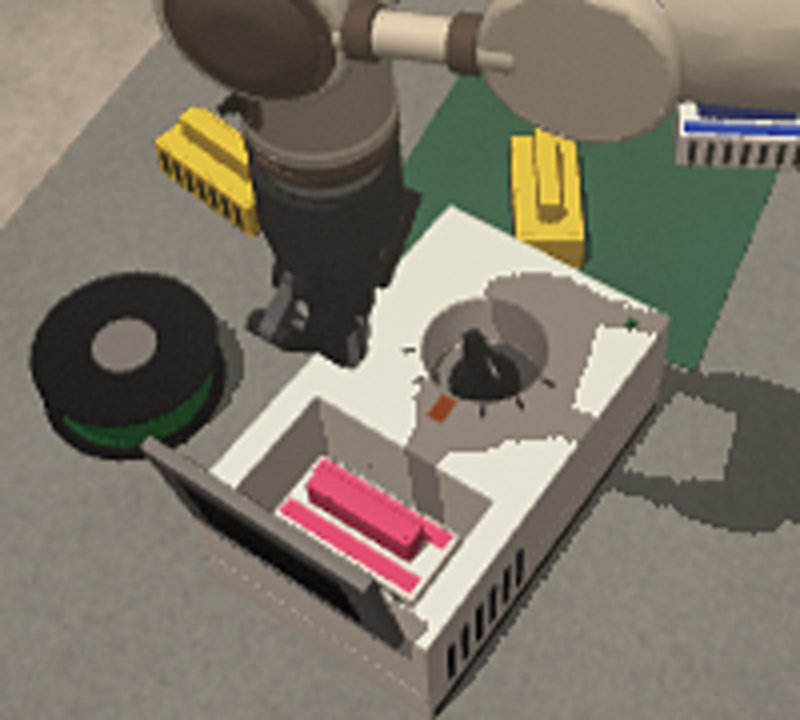

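View pics/t6.png

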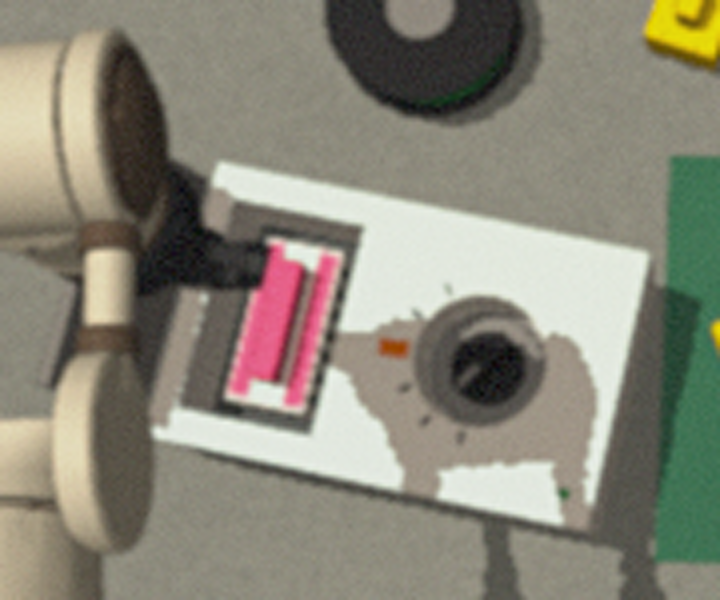

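The cartridge stands flat in the bay and is released (side crop, pink rib at (365,510)). Now I push the lid over from behind with the closed fingertips.

```bash
cat >> h.py <<'E'
c_=np.array([.5068,.0907]); yw=-.177
X_=np.array([np.cos(yw),np.sin(yw)]); Y_=np.array([-np.sin(yw),np.cos(yw)])
def D(x,y,z): return np.r_[c_+x*X_+y*Y_,z]
np.set_printoptions(precision=4,suppress=True)
E
python3 - <<'E'
from h import *
ctrl.servo_line([.5223,.1773,.31],max_speed=.2)
q=down(yw)
ctrl.movep(D(0,.275,.31),q)
ctrl.servo_line(D(0,.275,.2),max_speed=.2)
f0=ctrl.current_wrist_force()
def fo(): return np.round(ctrl.current_wrist_force()-f0,1)
for y in (.23,.20,.171):
    ctrl.servo_line(D(0,y,.2),max_speed=.12); print(y,fo(),ctrl.current_position())
r=.095
for th in (1.4,1.2,1.0):
    r=.095+.010*(1.5-th)/1.5
    p=(.150-r*np.cos(th)+.010*np.sin(th)+.011, .110+r*np.sin(th)+.010*np.cos(th))
    ctrl.servo_line(D(0,*p),max_speed=.12); print(th,p,fo())
    if np.linalg.norm(fo())>15: break
save('side','s7.png',(200,130,400,310),4); print(ctrl.current_time())
E
```

```text
0.23 [1.  1.2 0.2] [0.5479 0.3174 0.2012]
0.2 [-0.6  1.  -0.5] [0.5421 0.2879 0.2002]
0.171 [ 0.5  0.1 -0.1] [0.537  0.2592 0.2   ]
1.4 (np.float64(0.15459430729576154), np.float64(0.2059743622645651)) [-1.1  0.1 -0.1]
1.2 (np.float64(0.13517168867543491), np.float64(0.20403136888358772)) [-0.5 -0.1 -0.6]
1.0 (np.float64(0.11628498310437854), np.float64(0.19814766989812455)) [-0.2  1.3 -0.2]
17.3833
```

View pics/s7.png

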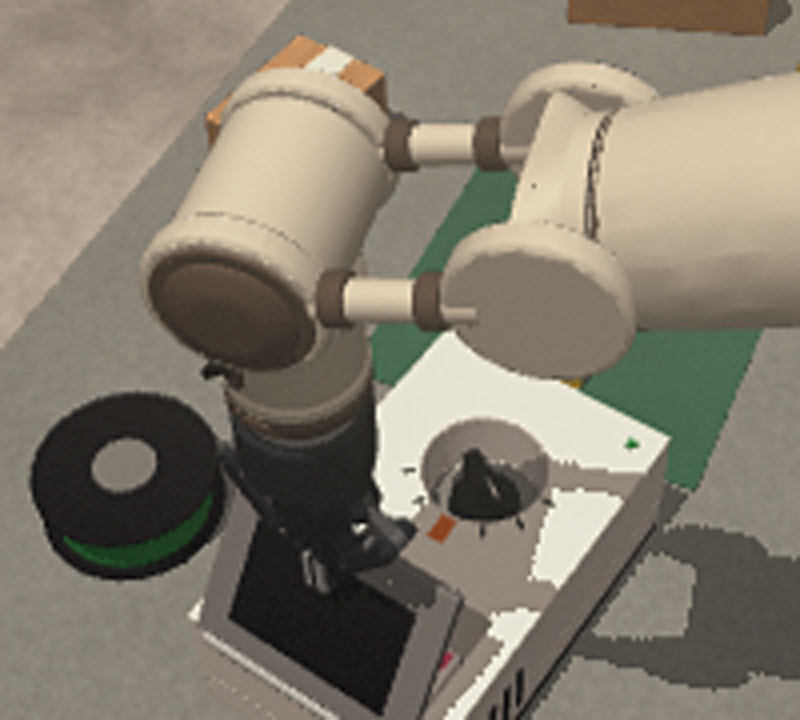

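The lid is following the fingers and is now about half closed. I continue the arc down.

Run:
```python
from h import *
f0=ctrl.current_wrist_force()
def fo(): return np.round(ctrl.current_wrist_force()-f0,1)
for th in (.8,.6,.4,.25,.1,.03,0,-.02,-.04,-.06):
    r=.095+.010*(1.5-th)/1.5
    p=(.150-r*np.cos(th)+.010*np.sin(th)+.011, .110+r*np.sin(th)+.010*np.cos(th))
    ctrl.servo_line(D(0,*p),max_speed=.12 if th>.2 else .05); print(th,np.round(p,4),fo(),ctrl.current_position()[2])
    if np.linalg.norm(fo())>10: break
p=ctrl.current_position(); ctrl.servo_line([p[0],p[1],.27],max_speed=.2)
ctrl.movep(D(0,-.055,.27),ctrl.current_orientation())
save('side','s8.png',(200,130,400,310),4); save('top','t8.png',(130,130,310,280),4);print(ctrl.current_time())
```

```text
0.8 [0.0987 0.1885] [-0.3  0.2  0.8] 0.18825441548888497
0.6 [0.0833 0.1753] [0.  0.  0.2] 0.17490485806705475
0.4 [0.0706 0.1591] [ 0.8 -0.4  0.6] 0.1587273881854743
0.25 [0.0634 0.1453] [-0.2  0.   0.8] 0.14497163571919333
0.1 [0.0582 0.1304] [0.4 0.6 1.2] 0.12996655146539984
0.03 [0.0565 0.1231] [-0.2  0.6  0.5] 0.12265584090029245
0 [0.056 0.12 ] [0.  0.3 0.8] 0.12008060720484064
-0.02 [0.0557 0.1179] [-4.8  0.4 13.8] 0.11991053031649221
21.4167
```

View pics/s8.png

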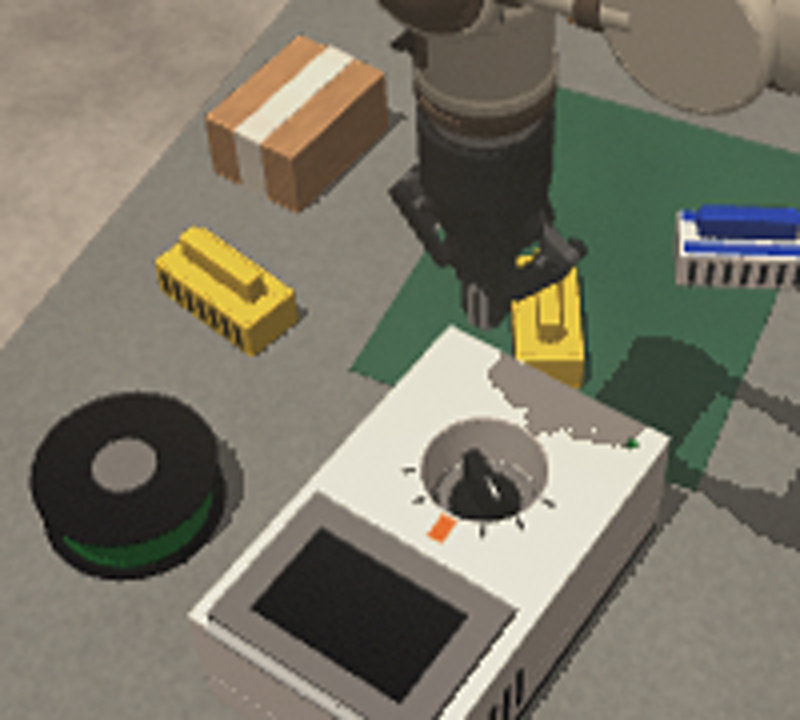

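View pics/t8.png

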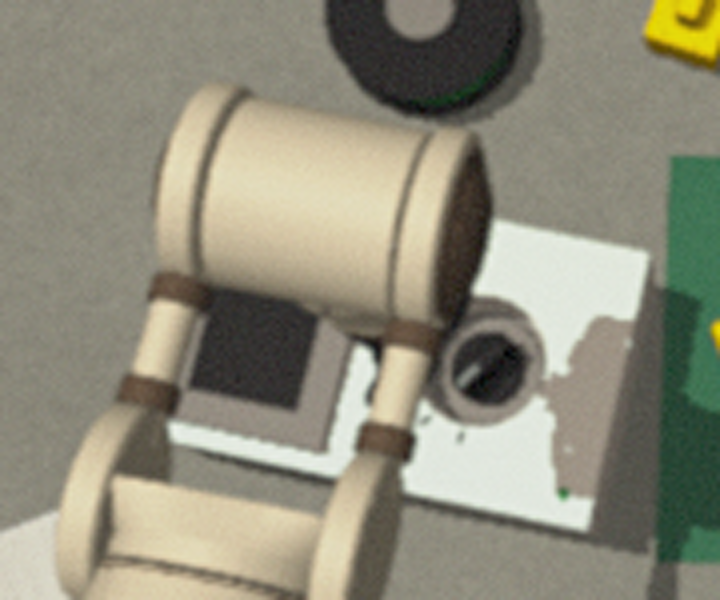

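The lid lies flat on the rim, and the arc stopped against it at z = 0.120 as it should. Now the dial: the bar points at about 135° in world (dial ≈ 0.6), and the target direction is about 1.46 rad.

Run:
```python
from h import *
ctrl.move_gripper(.4,50)
w=np.array([.497,.0362]); j=2.36-np.pi/2
ctrl.movep([*w,.2],down(j)); 
print(ctrl.current_qpos(),solve_ik([*w,.0763],down(1.46-np.pi/2)))
ctrl.servo_line([*w,.13],max_speed=.12)
f0=ctrl.current_wrist_force()
for z in (.105,.09,.08,.0763):
    ctrl.servo_line([*w,z],max_speed=.08); f=ctrl.current_wrist_force()-f0; print(z,f)
    if np.linalg.norm(f)>6: break
print(ctrl.current_time(),ctrl.current_position())
save('side','s9.png',(270,200,370,290),8);
```

```text
[-0.1703 -0.0162  1.8435 -0.      1.3136 -0.9581] [-0.1703  0.1456  1.9419 -0.      1.0541 -0.0595]
0.105 [-0.031  -0.1226 -0.751 ]
0.09 [-0.406  -0.2265  0.0729]
0.08 [-0.3458 -0.0134 -0.7236]
0.0763 [-0.81    0.4576 -1.1238]
24.8083 [0.4969 0.0362 0.0762]
```

View pics/s9.png

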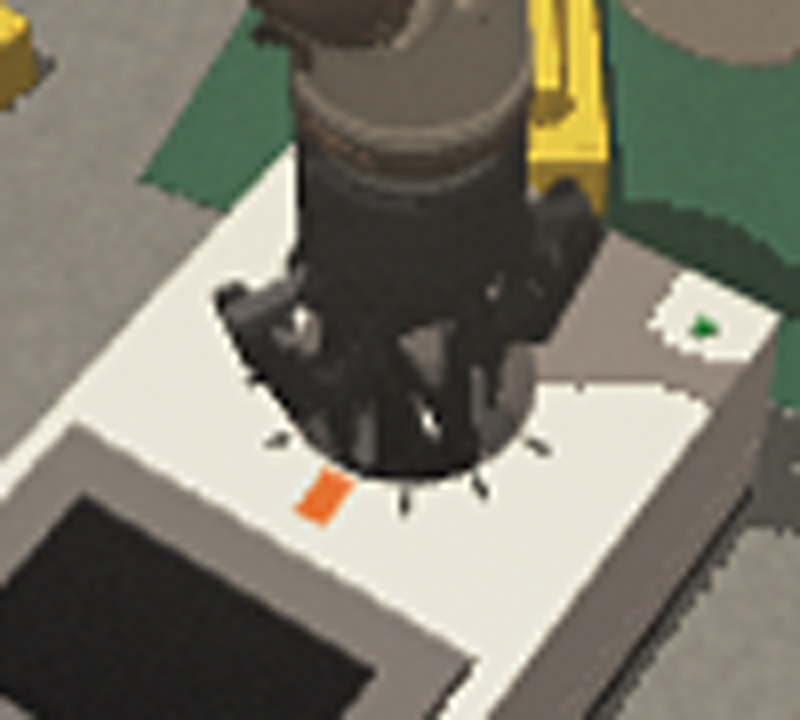

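The fingers straddle the bar, with the pointer visible between them at (430,420) in the crop. Now grip and turn clockwise.

Run:
```python
from h import *
w=np.array([.497,.0362])
ctrl.move_gripper(0.0,40)
p=ctrl.current_position()
print('w',ctrl.current_width(),ctrl.current_wrist_force(),ctrl.current_moment(),p)
for a in np.linspace(2.36,1.46,8)[1:]:
    ctrl.movep([*w,.0763],down(a-np.pi/2)); print(round(a,3),np.round(ctrl.current_wrist_force(),1),np.round(ctrl.current_moment(),3))
    if np.linalg.norm(ctrl.current_wrist_force())>25: break
ctrl.sleep(.2)
q=ctrl.current_orientation(); print('jaw yaw',np.arctan2(*(R.from_quat([q[1],q[2],q[3],q[0]]).as_matrix()[[1,0],0]))+np.pi/2, ctrl.current_width())
save('side','s10.png',(270,200,370,290),8);print(ctrl.current_time())
```

```text
w 0.15378041989298688 [2.1166 1.466  0.0734] [ 0.2799 -0.2515 -0.0299] [0.4976 0.0364 0.0767]
2.231 [2.7 2.5 1.6] [ 0.346 -0.319 -0.048]
2.103 [3.6 2.5 1.3] [ 0.386 -0.427 -0.084]
1.974 [1.9 2.7 2.3] [ 0.456 -0.424 -0.035]
1.846 [2.5 3.  4.8] [ 0.51  -0.454 -0.052]
1.717 [3.  4.  3.3] [ 0.574 -0.47  -0.036]
1.589 [2.2 2.7 5.6] [ 0.583 -0.449  0.005]
1.46 [2.8 3.2 7.1] [ 0.654 -0.457 -0.042]
jaw yaw 1.4670614361812147 0.15698986786892363
27.1667
```

View pics/s10.png

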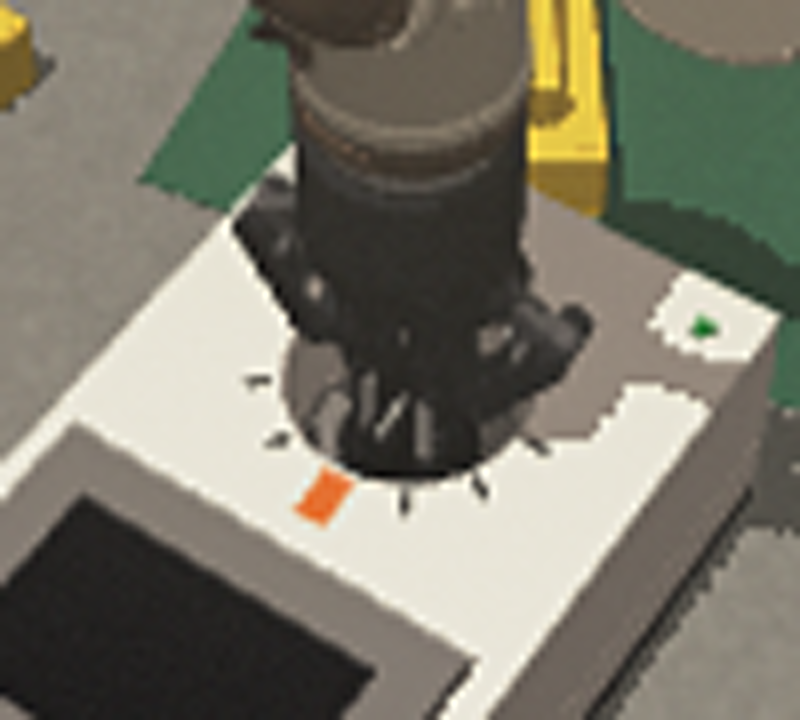

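The pointer line at about (390,415) in the crop now aims at the orange mark at (325,495). I release, lift clear, and check it with the arm away.

Run:
```python
from h import *
ctrl.move_gripper(.4)
p=ctrl.current_position()
ctrl.servo_line([p[0],p[1],.25],max_speed=.15)
ctrl.goto_joints([-1.483,0.158,1.597,-0,1.386,-0.21])
print(ctrl.current_time())
save('side','s11.png',(290,225,350,275),12); save('top','t11.png',(220,190,290,255),9)
save('side','s12.png'); save('top','t12.png')
```

```text
31.1917
```

View pics/s11.png

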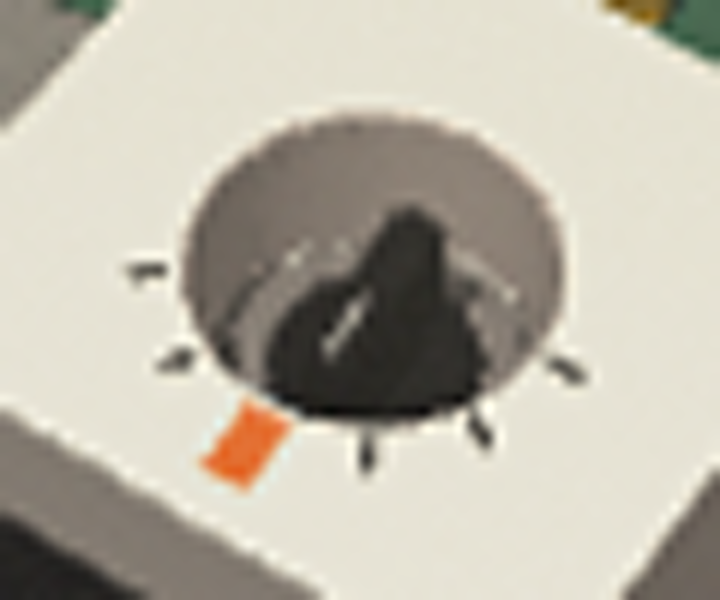

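View pics/t11.png

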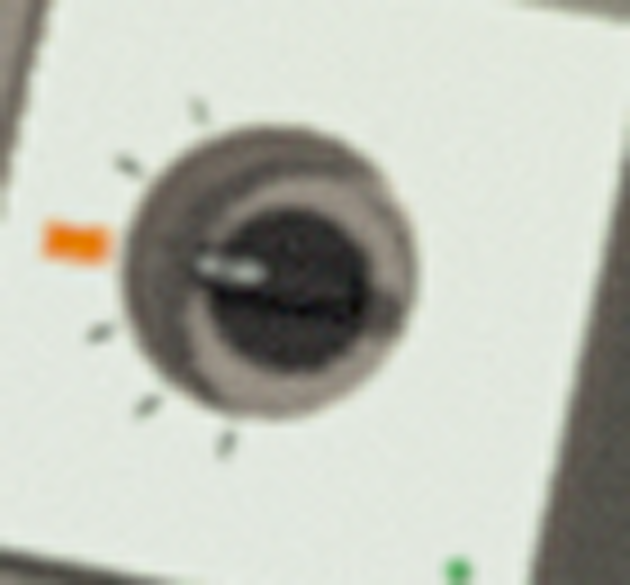

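View pics/s12.png

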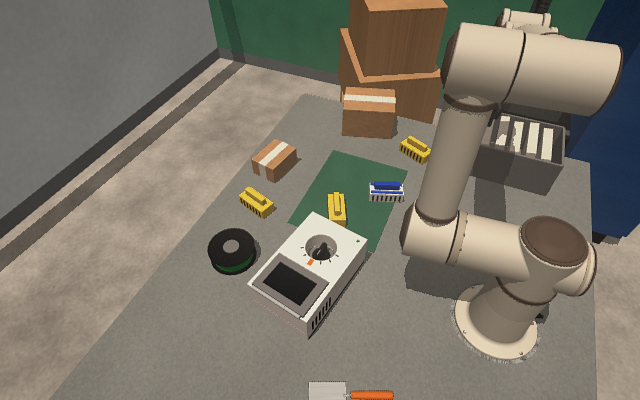

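The pointer line runs in the top crop from (200,262) to (265,273) and in the side crop from (328,352) to (368,293). The lid is shut, and the spool and blue cartridge are unmoved. I'll put numbers on the angle and compare the scene with the first picture.

Run:
```python
from h import *
W=np.array([.497,.0364])
for n,b,s,(a,c),m in (('top',(220,190),9,((200,262),(265,273)),(76,243)),('side',(290,225),12,((328,352),(368,293)),(246,446))):
    f=lambda p,z: onplane(n,np.array(p)/s+b-.5+.5/s,z)[:2]
    d=f(a,.102)-f(c,.102); o=f(m,.11); 
    ang=np.arctan2(d[1],d[0]); print(n,'pointer',ang,'dial',yw+np.pi-ang,'outer end',f(a,.102),'orange',o,'orange dir',np.arctan2(*(o-W)[::-1]))
for n,f0 in (('top','top0'),('side','side0')):
    a=cv2.imread(f'pics/{f0}.png');b=cv2.imread(f'pics/{n[0]}12.png'); d=cv2.absdiff(a,b).max(2); d=(cv2.medianBlur(d,5)>40).astype(np.uint8)
    for st in cv2.connectedComponentsWithStats(d)[2][1:]:
        if st[4]>25: print(n,st)
# shut lid: top-face corners in the top view on z=.12, dryer frame
im=viewer.capture('top'); h=cv2.cvtColor(im,cv2.COLOR_RGB2HSV); m=((h[:,:,2]<165)).astype(np.uint8); lab=cv2.connectedComponents(m)[1]
```

```text
top pointer 1.4310533375790597 dial 1.5335393160107333 outer end [0.5007 0.0581] orange [0.5042 0.0938] orange dir 1.4453593418038522
side pointer 1.4715581836531504 dial 1.4930344699366427 outer end [0.498  0.0579] orange [0.5024 0.0937] orange dir 1.4761864692064306
top [ 143  164   40   69 1628]
top [374 172  23  42 857]
top [ 169  176   58   68 1846]
side [320 161  34  26 560]
side [316 243  11   5  42]
side [ 236  253   93   69 2683]
```

View pics/t12.png

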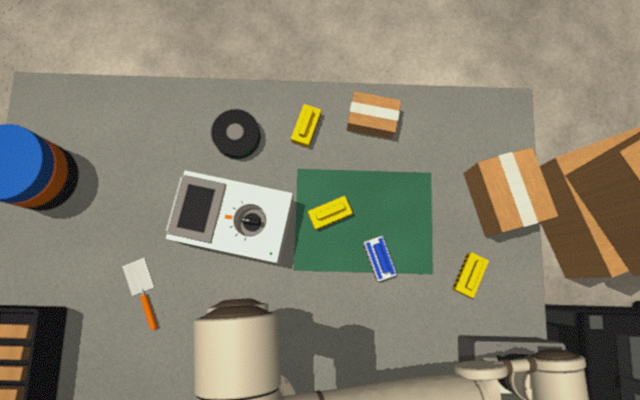

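The dial reads 1.49 from the side view and 1.53 from the top, against a target of 1.5. Only the lid, the pink cartridge's old spot and the dial differ from the first pictures. Handing in.

Run:
```python
from h import *
print(ctrl.current_time()); job_done()
```

```text
31.4417
the job is handed in; nothing more can be done
```

The damp cartridge is standing in the dryer bay, the lid is shut, and the dial is on the orange mark. I handed the job in at 31.4 s of the 72 s allowed.

- **Cartridge:** I lowered it until it touched the bay floor and let go. A picture taken before shutting the lid showed it flat and clear of the walls.
- **Lid:** I pushed it over with closed fingertips until they stopped on it at z = 0.120 m, the height of a fully shut lid. The peak reading there was about 14 N. Later pictures show it flat on the rim.
- **Dial:** I turned it clockwise from about 0.6 rad and released it. It reads 1.53 rad in the top view and 1.49 rad in the side view, against a target of 1.5 rad. The two views differ by about 0.04 rad, which I put down to hand-read pixels and calibration error.
- **Rest of the scene:** Comparing pictures before and after, only the lid and bay, the cartridge's old spot and the dial changed. The blue cartridge, spool and yellow look-alikes did not move.

I read forces only between moves, so short peaks during a motion could have been missed; no check failed.

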